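# Put the spices and the shakers away

## Task

Clear up the seasonings on the worktop: stand the two spice jars in the wooden spice rack, one to each square cell, and the two glass shakers in the steel cruet stand, one to each round dish; which of a pair takes which place does not matter. Leave all four upright, right down on the floors of their places, and do not shift or upset the small tin and the drinking glass that stand among them.

Things in the scene. Friction and masses are not known exactly. Their poses are not given: they have to be found in the camera images.
- spice_jar_red_mid (a point): a tall glass spice jar with a straight, wide red cap, standing; 45 mm across, 106 mm high. This point is its centre, half-way up (53 mm above its underside); z is its upright axis
- spice_jar_black_mid (a point): a tall glass spice jar with a straight, wide black cap, standing; 44 mm across, 96 mm high. This point is its centre, half-way up (48 mm above its underside); z is its upright axis
- shaker_salt_mid (a point): a waisted glass shaker with a narrow domed grey head, pale contents, standing; 44 mm across the body, 34 mm across the head (its top 20 mm), 90 mm high. This point is its centre, half-way up (45 mm above its underside); z is its upright axis
- shaker_pepper_mid (a point): a waisted glass shaker with a narrow domed grey head, dark contents, the same shape as the other: 44 mm across, 34 mm across the head, 90 mm high. This point is its centre, half-way up (45 mm above its underside); z is its upright axis
- spice_rack: the spice rack, fixed: an oblong wooden tray 76 x 150 mm with 26 mm high sides and one divider, which makes two square cells in a row along its y axis. Origin: centre of its underside. The cells' centres lie at y = -36 and +36 mm; each is 64 mm (x) by 66 mm (y) inside, its floor 8 mm above the origin, sides and divider 6 mm thick
- cruet_stand: the cruet stand, fixed: two round open steel dishes side by side in a row along its y axis on a dark steel foot plate, 78 x 150 mm over all. Origin: centre of its underside. The dishes' centres lie at y = -36 and +36 mm; each is 64 mm wide inside, its floor 8 mm above the origin, its rim 24 mm above the origin
- tin_mid (a point): a bystander to leave alone: a small closed food tin, standing loose among the things, 57 mm across, 72 mm high. This point is its centre, 36 mm above its underside
- glass_mid (a point): a bystander to leave alone: a small empty drinking glass, standing loose among the things, 51 mm across, 58 mm high. This point is its centre, 29 mm above its underside
- pier_corner (a point): an obstacle, fixed, always in the same place: the near left foot of the tall grey wall pier at the right of the worktop. From this corner the solid pier runs 0.42 m away from the robot (x) and 0.48 m to the right (-y), and is 1.9 m high; with the arm starting at the right, draw the hand in close to the robot to swing past it
There are look-alikes about, which are no part of the job. What is shaped like the part that bears spice_jar_red_mid but blue or green is not meant.

How it is judged:
At the end, for the whole second after the job is handed in: Both spice jars stand in the spice rack, one in each cell, and both shakers in the cruet stand, one in each dish: centre within 16 mm (17 mm along the row) of the middle of its place, the underside on the floor of its place (-5 to +6 mm), upright within 0.12 rad, let go and at rest (under 0.02 m/s) (((x of spice_jar_red_mid in the frame of spice_rack between -0.016 and 0.016 m and y of spice_jar_red_mid in the frame of spice_rack between 0.019 and 0.053 m and x of spice_jar_black_mid in the frame of spice_rack between -0.016 and 0.016 m and y of spice_jar_black_mid in the frame of spice_rack between -0.053 and -0.019 m) or (x of spice_jar_red_mid in the frame of spice_rack between -0.016 and 0.016 m and y of spice_jar_red_mid in the frame of spice_rack between -0.053 and -0.019 m and x of spice_jar_black_mid in the frame of spice_rack between -0.016 and 0.016 m and y of spice_jar_black_mid in the frame of spice_rack between 0.019 and 0.053 m)) and ((x of shaker_salt_mid in the frame of cruet_stand between -0.016 and 0.016 m and y of shaker_salt_mid in the frame of cruet_stand between 0.019 and 0.053 m and x of shaker_pepper_mid in the frame of cruet_stand between -0.016 and 0.016 m and y of shaker_pepper_mid in the frame of cruet_stand between -0.053 and -0.019 m) or (x of shaker_salt_mid in the frame of cruet_stand between -0.016 and 0.016 m and y of shaker_salt_mid in the frame of cruet_stand between -0.053 and -0.019 m and x of shaker_pepper_mid in the frame of cruet_stand between -0.016 and 0.016 m and y of shaker_pepper_mid in the frame of cruet_stand between 0.019 and 0.053 m)) and z of spice_jar_red_mid in the frame of spice_rack between 0.056 and 0.067 m and angle between each of spice_jar_red_mid, spice_jar_black_mid, shaker_salt_mid, shaker_pepper_mid's own z axis and vertical below 0.12 rad and linear speed of each of spice_jar_red, spice_jar_black, shaker_salt, shaker_pepper below 0.02 m/s and contact force between each of spice_jar_red, spice_jar_black, shaker_salt, shaker_pepper and the fingers below 0.1 N and z of spice_jar_black_mid in the frame of spice_rack between 0.051 and 0.062 m and z of shaker_salt_mid in the frame of cruet_stand between 0.048 and 0.059 m and z of shaker_pepper_mid in the frame of cruet_stand between 0.048 and 0.059 m); the robot touches nothing.
It fails at once if the tin among the things is moved by more than 25 mm or knocked over (distance of tin_mid from where it was at the start of the episode above 0.025 m or angle between tin_mid's own z axis and vertical above 0.5 rad).
It fails at once if the glass among the things is moved by more than 25 mm or knocked over (distance of glass_mid from where it was at the start of the episode above 0.025 m or angle between glass_mid's own z axis and vertical above 0.5 rad).
It also fails if it takes over 115 s, if anything falls off the work surface, if the arm or the gripper's body presses on something with over 40 N, if the wrist force passes 120 N, or if a joint passes its speed limit or range.

## Robot

A 6-joint arm with a two-finger parallel gripper is mounted at the origin on a cart in front of the work surface, level with it; the furniture and walls round the work are solid. World frame = base frame: x ahead of the robot, y to its left, z up, the work surface at z = 0. Lengths are in m, angles in rad, forces in N, time in s.
With the tool pointing down it reaches from about 0.35 to 0.95 m from the base axis. Payload 17.4 kg.
Tool frame: the origin (TCP) lies on the centre line of the jaws, within the pads' length; the fingertips stand 17 mm ahead of it and the grasp point (between the pads) lies 2 mm behind it; z points along the fingers, y is the line along which they close (so a half turn about z gives the same grasp; the last joint's range is limited). The gripper opens to 93 mm and grips with 3 to 60 N. Pads are 15 mm wide; open, the fingers measure 128 mm over their backs; the gripper's body (75 mm by 188 mm) begins 65 mm behind the grasp point.
Start: joints at [-1.314, 0.116, 1.442, -0, 1.584, -0.038], TCP at [0.196, -0.646, 0.198] pointing down, gripper open.
Joint ranges: [-2.83, 2.83], [-0.83, 2.19], [0.07, 2.5], [-1.14, 4.28], [0.01, 3], [-2.97, 2.97]. Speed limits (rad/s): [1.89, 1.89, 2.22, 3.14, 3.14, 3.14].

## Interface

Orientations are given as a 3x3 rotation matrix whose columns are the frame's x, y, z axes.
In Python, from station import * gives the robot as it stands.
- The arm moves only by the tool step_arm, never from a script. Its argument "motion" is a list of rows, each a list of 6 numbers: the shift along the tool's x, y, z normalised to -1 to 1, where 1 is 1000 mm, then the turn, a rotation vector about the tool's x, y, z normalised to -1 to 1, where 1 is 180 degrees. In form: [[tx, ty, tz, rx, ry, rz], ...]. A call has 1 to 20 rows; each row is the pose to reach, as a shift and turn from the pose commanded when the call began, along the tool's axes at that moment, turning the shorter way round; what a row does not reach only later rows make up. A row lasts 1/12 s, in which the tool goes at most 41.7 mm and 7.16 degrees, less where a joint would pass 70% of its speed; a pose out of reach is approached as far as the arm can. A call with a number of a shift or a turn outside -1 to 1 is refused whole. A call with a gripper value outside its range is refused whole. "grip" is the opening, from 0 (shut) to 1 (fully open), set as the call begins (left out, the last holds). The fingers move at their own pace and stop on an object; "force" is the grip in N (left out, the last holds). Time passes only in rows, so rows that repeat a pose let the fingers close. It gives the time, the measured TCP pose, the force, the opening and the grip force at its end, in the units of the state.
- get_obs(): the state, without advancing time (a new reading comes with each control period).
- camera(name): name is "side" or "top" or "wrist"; returns a dict with "color" (400x640x3 uint8, red, green, blue), "depth" (400x640 float32, m along the optical axis (not along the pixel's ray), 0 where there is no reading), "K" (3x3 intrinsics, pixels), "R" (3x3) and "t" (3): a world point X has camera coordinates R X + t. Camera axes: x right, y down, z forward; pixel columns grow to the right and rows downward; lengths in m; the calibration is good to about 2 mm. A picture is of the moment at which its call begins.
- hand_in(): hands the job in; it is judged then, once.
The state is a dict: "time_s": time; "q": joint angles; "joint_vel": joint speeds; "effort": joint torques, N m; "ee_pos": TCP position; "eef_rot": TCP orientation; "contact_force": force on the tool from outside, world axes, zero at the start; "ft_torque": the same for the moment, N m; "grip_width": opening from 0.0 (shut) to 1.0 (fully open); "gripper_force": force on a finger pad.
Only numpy, scipy, OpenCV 4.12 (cv2) and the standard library are available. Lean on these libraries where they do the work, as an engineer would, in place of code of your own. Each camera call takes 0.05 s, during which the arm holds its last target. There are 200 camera calls.

## Working session

There is one attempt and no reset: what is moved stays moved. The work goes in short steps, Python scripts to look and compute and a tool call to move; the robot and the scene stay as the last step left them, time stands still between calls to the robot, and variables do not carry over. Pictures are saved under pics/ and viewed, at most 14 in all, crops included, and the job is handed in when it is done.

Besides the shell and the picture viewer there is one more tool, called by a JSON object that holds its "op" and its "data". step_arm: Moves the arm, as the interface text tells. Its arguments: {"type":"object","properties":{"motion":{"type":"array","items":{"type":"array","items":{"type":"number","minimum":-1,"maximum":1}}},"grip":{"type":"number"},"force":{"type":"number"}},"required":["motion"]}

```bash
mkdir -p pics; ls
python3 - <<'E'
from station import *
import cv2,numpy as np
o=get_obs();print(o['time_s'],o['ee_pos'],o['eef_rot'])
for n in ['top','side']:
    c=camera(n);cv2.imwrite(f'pics/{n}0.png',c['color'][:,:,::-1]);np.savez(f'{n}0.npz',**c)
    print(n,c['K'],c['R'],c['t'],-c['R'].T@c['t'])
E
```

```text
pics
0.0 [ 0.19606075 -0.64567172  0.19689776] [[ 9.56857969e-01  2.90555940e-01 -2.69008204e-04]
 [ 2.90556056e-01 -9.56857310e-01  1.12529588e-03]
 [ 6.95589376e-05 -1.15491030e-03 -9.99999331e-01]]
top [[449.63200703   0.         316.15456587]
 [  0.         449.63200703 201.74327503]
 [  0.           0.           1.        ]] [[ 0.01816261 -0.99937326 -0.03038416]
 [-0.98652836 -0.01297115 -0.16307525]
 [ 0.16257893  0.03293671 -0.98614566]] [0.18717229 0.47634433 1.05040106] [0.29575458 0.15863696 1.11921549]
side [[386.48123313   0.         320.59725306]
 [  0.         386.48123313 198.19014076]
 [  0.           0.           1.        ]] [[-9.99963083e-01 -3.75627056e-03  7.72801177e-03]
 [-8.55089902e-03  3.46583856e-01 -9.37980017e-01]
 [ 8.44902609e-04 -9.38011472e-01 -3.46603181e-01]] [0.45165327 0.01298403 1.19374253] [0.45073903 1.11694066 0.42244334]
```

View pics/top0.png

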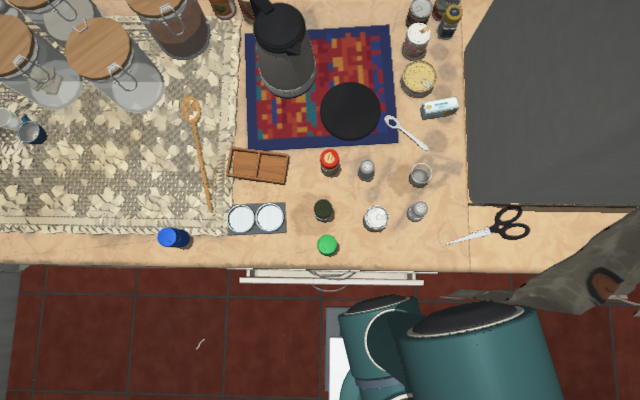

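View pics/side0.png

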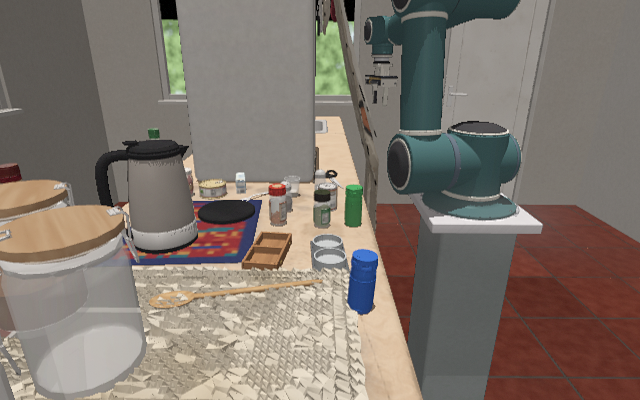

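The candidates in the top view:
- Red-capped jar at (330,160). Its look-alikes are green (327,244) and blue (174,238).
- Black-capped jar at (323,210).
- Shakers at (367,170) and (418,211).
- Tin at (376,217) and glass at (420,175).
- Rack at (258,166) and cruet stand at (256,218).

I'll check these in one close crop and measure them.

```bash
cat > h.py <<'E'
import numpy as np,cv2
def cloud(c):
    K,R,t,d=c['K'],c['R'],c['t'],c['depth']
    v,u=np.mgrid[:400,:640]
    P=np.stack([(u-K[0,2])/K[0,0]*d,(v-K[1,2])/K[1,1]*d,d],-1)
    X=(P-t)@R
    X[d<=0]=np.nan
    return X
def ray(c,u,v,z):
    r=c['R'].T@np.linalg.solve(c['K'],[u,v,1.]);o=-c['R'].T@c['t']
    return o+r*(z-o[2])/r[2]
def pix(c,X):
    p=c['K']@(c['R']@np.array(X)+c['t']);return p[:2]/p[2]
E
python3 - <<'E'
from h import *
c=dict(np.load('top0.npz'))
im=c['color'][135:265,215:450,::-1]
cv2.imwrite('pics/crop0.png',cv2.resize(im,None,fx=3.4,fy=3.4,interpolation=cv2.INTER_CUBIC))
X=cloud(c)
for n,(u,v) in dict(red=(330,160),black=(323,210),shA=(367,170),shB=(418,211),tin=(376,217),glass=(420,175),green=(327,244),blue=(174,238)).items():
    W=X[v-18:v+18,u-18:u+18].reshape(-1,3);W=W[W[:,2]>0.03]
    zt=np.nanpercentile(W[:,2],97) if len(W) else 0
    T=W[W[:,2]>zt-0.012]
    print(n,len(W),zt.round(3) if len(W) else 0,T.min(0).round(3),T.max(0).round(3),((T.min(0)+T.max(0))/2).round(3))
for n,(a,b,e,f) in dict(rack=(222,143,295,190),cruet=(222,198,292,240)).items():
    W=X[b:f,a:e]; m=(W[...,2]>0.015)&(W[...,2]<0.04)
    p=W[m]; r=cv2.minAreaRect((p[:,:2]*1000).astype(np.float32)); print(n,m.sum(),r,np.nanpercentile(p[:,2],95))
E
```

```text
red 413 0.11 [0.546 0.144 0.098] [0.588 0.186 0.113] [0.567 0.165 0.106]
black 336 0.099 [0.43  0.156 0.088] [0.471 0.198 0.101] [0.451 0.177 0.095]
shA 265 0.091 [0.538 0.058 0.079] [0.569 0.091 0.094] [0.553 0.075 0.086]
shB 303 0.091 [ 0.439 -0.064  0.079] [ 0.472 -0.034  0.093] [ 0.455 -0.049  0.086]
tin 509 0.073 [0.407 0.025 0.062] [0.463 0.079 0.077] [0.435 0.052 0.07 ]
glass 207 0.061 [ 0.52  -0.082  0.049] [ 0.569 -0.032  0.062] [ 0.545 -0.057  0.056]
green 330 0.11 [0.347 0.146 0.098] [0.39  0.187 0.111] [0.368 0.166 0.105]
blue 493 0.11 [0.356 0.509 0.099] [0.4   0.553 0.113] [0.378 0.531 0.106]
rack 621 ((568.888671875, 350.47735595703125), (106.70663452148438, 169.22140502929688), 4.859365940093994) 0.02921688748495433
cruet 285 ((437.7033386230469, 352.2977294921875), (77.65772247314453, 152.52011108398438), 0.18714135885238647) 0.027203349602437994
```

View pics/crop0.png

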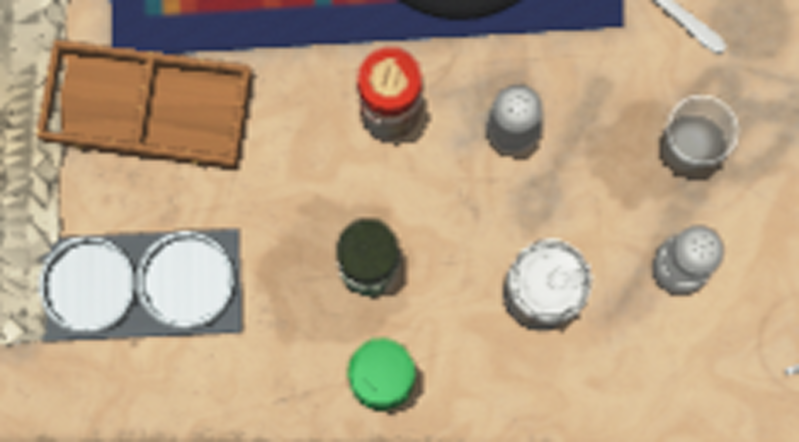

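The crop agrees with the choice: red jar (390,85), black jar (368,255), shakers (517,120) and (695,255), tin (548,283), glass (700,135). Next I'll refine the holders.

Run:
```python
from h import *
c=dict(np.load('top0.npz'))
f=lambda u,v,z:ray(c,u/3.4+215-.35,v/3.4+135-.35,z)
k=np.array([f(*p,0.026)[:2] for p in [(55,42),(253,67),(237,168),(38,138)]])
print('rack corners',k.round(4),k.mean(0), [np.linalg.norm(k[i]-k[i-1]).round(4) for i in range(4)])
d=(k[0]+k[3]-k[1]-k[2])/2; print('yaw of y axis',np.degrees(np.arctan2(-d[0],d[1])))
# depth-edge check: rim points
X=cloud(c)[143:190,222:295].reshape(-1,3)
a=np.radians(np.degrees(np.arctan2(-d[0],d[1])));R=np.array([[np.cos(a),-np.sin(a)],[np.sin(a),np.cos(a)]])
m=(X[:,2]>0.020)&(X[:,2]<0.04)&(np.linalg.norm(X[:,:2]-k.mean(0),axis=1)<.09)
L=(X[m][:,:2]-k.mean(0))@R; print('local rim extents',np.percentile(L,[1,99],axis=0),m.sum())
for p in [(88,285),(187,280)]: print('dish',f(*p,0.024).round(4))
# circles by Hough
g=cv2.resize(cv2.cvtColor(c['color'][195:240,220:295],cv2.COLOR_RGB2GRAY),None,fx=6,fy=6,interpolation=cv2.INTER_CUBIC)
h=cv2.HoughCircles(g,cv2.HOUGH_GRADIENT,1,120,param1=150,param2=20,minRadius=75,maxRadius=100)
for u,v,r in h[0][:3]:
    print('hough',ray(c,u/6+220-.42,v/6+195-.42,0.024).round(4),r/6)
```

```text
rack corners [[0.6136 0.4138]
 [0.5958 0.2655]
 [0.5195 0.2751]
 [0.5403 0.4228]] [0.56730051 0.34427646] [np.float64(0.0738), np.float64(0.1494), np.float64(0.0769), np.float64(0.1492)]
yaw of y axis -7.419032120582552
local rim extents [[-0.03590968 -0.07313805]
 [ 0.0400664   0.07595851]] 511
dish [0.432  0.3811 0.024 ]
dish [0.4367 0.3092 0.024 ]
hough [0.4383 0.3117 0.024 ] 14.333333
hough [0.4316 0.3808 0.024 ] 13.349999
```

Run:
```python
from h import *
c=dict(np.load('top0.npz'))
print('pier',ray(c,468,205,0),'tcp px',pix(c,[.196,-.646,.2]))
X=cloud(c)
for p in [(540,290),(580,270),(620,250),(600,285),(500,300),(630,300),(560,200),(480,180),(490,330),(390,340)]: print(p,X[p[1],p[0]].round(3))
```

```text
pier [ 0.47702024 -0.18316328  0.        ] tcp px [748.34296927 336.43558984]
(540, 290) [ 0.273 -0.329  0.041]
(580, 270) [ 0.317 -0.339  0.197]
(620, 250) [ 0.348 -0.327  0.347]
(600, 285) [ 0.288 -0.382  0.186]
(500, 300) [ 0.243 -0.279 -0.075]
(630, 300) [ 0.218 -1.133 -0.899]
(560, 200) [ 0.482 -0.379  0.061]
(480, 180) [ 0.519 -0.182  0.1  ]
(490, 330) [0.248 0.005 0.669]
(390, 340) [0.202 0.066 0.409]
```

A grey leaning thing shows at about (570,275) in the top view, on the swing path. I'll locate it before moving.

Run:
```python
from h import *
c=dict(np.load('side0.npz'));X=cloud(c)
for v in range(0,230,20):
    r=X[v,310:400]
    m=(r[:,1]>-1.2)&(r[:,1]<-.1)&(r[:,0]<.46)
    q=r[m]
    if len(q): print(v,len(q),q.min(0).round(2),q.max(0).round(2))
cv2.imwrite('pics/sidecrop.png',cv2.resize(c['color'][0:230,280:480,::-1],None,fx=2.6,fy=2.6))
t=dict(np.load('top0.npz'));Y=cloud(t)[:,480:].reshape(-1,3)
Y=Y[(Y[:,0]<.46)&(Y[:,1]<-.15)&(Y[:,2]>-.6)]
for z in np.arange(-.6,.9,.1):
    q=Y[(Y[:,2]>=z)&(Y[:,2]<z+.1)]
    if len(q):print('top z',z.round(1),len(q),q.min(0).round(2),q.max(0).round(2))
```

```text
0 22 [ 0.38 -0.63  0.59] [ 0.46 -0.23  0.63]
20 55 [ 0.19 -0.66  0.53] [ 0.46 -0.23  0.56]
40 48 [ 0.17 -0.67  0.47] [ 0.39 -0.24  0.49]
60 28 [ 0.17 -0.64  0.41] [ 0.37 -0.24  0.41]
80 48 [ 0.14 -0.72  0.32] [ 0.36 -0.25  0.35]
100 25 [ 0.17 -0.69  0.23] [ 0.34 -0.25  0.28]
120 16 [ 0.25 -0.49  0.17] [ 0.32 -0.25  0.21]
140 39 [ 0.25 -0.96 -0.01] [ 0.46 -0.26  0.14]
160 46 [ 0.22 -0.53 -0.01] [ 0.46 -0.26  0.06]
180 45 [ 0.22 -0.48 -0.08] [ 0.43 -0.2   0.01]
200 12 [ 0.24 -0.46 -0.17] [ 0.26 -0.28 -0.1 ]
220 5 [ 0.24 -0.31 -0.2 ] [ 0.25 -0.27 -0.18]
top z -0.6 24 [ 0.25 -0.5  -0.54] [ 0.26 -0.41 -0.5 ]
top z -0.5 34 [ 0.25 -0.45 -0.5 ] [ 0.26 -0.41 -0.4 ]
top z -0.4 73 [ 0.22 -0.43 -0.4 ] [ 0.26 -0.31 -0.3 ]
top z -0.3 194 [ 0.22 -0.43 -0.3 ] [ 0.26 -0.27 -0.2 ]
top z -0.2 280 [ 0.22 -0.43 -0.2 ] [ 0.26 -0.28 -0.1 ]
top z -0.1 2825 [ 0.22 -0.56 -0.1 ] [ 0.46 -0.21 -0.  ]
top z -0.0 5221 [ 0.22 -0.56  0.  ] [ 0.46 -0.21  0.1 ]
top z 0.1 1661 [ 0.23 -0.5   0.1 ] [ 0.32 -0.26  0.2 ]
top z 0.2 1438 [ 0.28 -0.45  0.2 ] [ 0.34 -0.25  0.3 ]
top z 0.3 1401 [ 0.31 -0.37  0.3 ] [ 0.37 -0.25  0.4 ]
top z 0.4 763 [ 0.35 -0.32  0.4 ] [ 0.39 -0.24  0.5 ]
top z 0.5 90 [ 0.38 -0.26  0.5 ] [ 0.39 -0.24  0.53]
```

View pics/sidecrop.png

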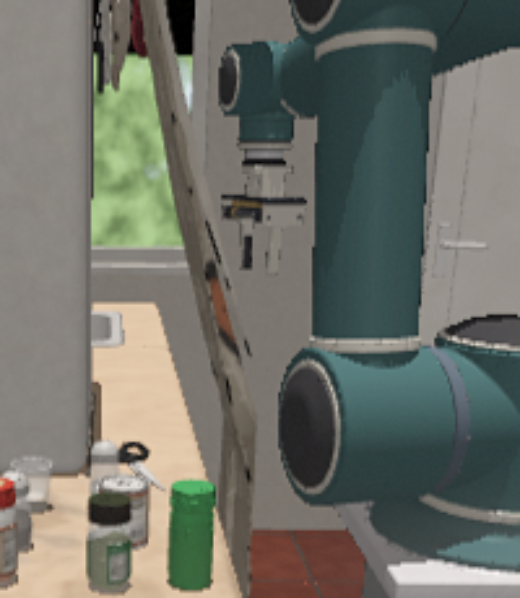

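{"op": "step_arm", "data": {"motion": [[0.028,-0.249,-0.253,0,0,0.094],[0.028,-0.249,-0.253,0,0,0.094],[0.028,-0.249,-0.253,0,0,0.094],[0.028,-0.249,-0.253,0,0,0.094],[0.028,-0.249,-0.253,0,0,0.094],[0.028,-0.249,-0.253,0,0,0.094],[0.028,-0.249,-0.253,0,0,0.094],[0.028,-0.249,-0.253,0,0,0.094],[0.028,-0.249,-0.253,0,0,0.094],[0.028,-0.249,-0.253,0,0,0.094],[0.028,-0.249,-0.253,0,0,0.094]], "grip": 0.7}}

```text
time_s: 1.02
ee_pos: [0.1506, -0.3994, 0.4512]
eef_rot: [[1.0, -0.0, 0.001], [-0.0, -1.0, -0.002], [0.001, 0.002, -1.0]]
contact_force: [-0.2, 0.1, -0.7]
grip_width: 0.699
gripper_force: 0.0
```

{"op": "step_arm", "data": {"motion": [[0.015,-0.034,0,0,0,0],[0.03,-0.07,0,0,0,0],[0.05,-0.097,0,0,0,0],[0.075,-0.121,0,0,0,0],[0.1,-0.149,0,0,0,0],[0.12,-0.177,0,0,0,0],[0.14,-0.209,0,0,0,0],[0.16,-0.239,0,0,0,0],[0.175,-0.269,0,0,0,0],[0.19,-0.299,0,0,0,0],[0.205,-0.334,0,0,0,0],[0.22,-0.369,0,0,0,0],[0.24,-0.4,0,0,0,0],[0.24,-0.4,0,0,0,0]]}}

```text
time_s: 2.18
ee_pos: [0.3937, 0.0047, 0.4473]
eef_rot: [[1.0, 0.005, -0.005], [0.005, -1.0, 0.001], [-0.005, -0.001, -1.0]]
contact_force: [-0.3, -0.2, -0.8]
grip_width: 0.698
gripper_force: 0.0
```

{"op": "step_arm", "data": {"motion": [[0.173,-0.165,0.2,0,0,-0.5],[0.173,-0.165,0.2,0,0,-0.5],[0.173,-0.165,0.2,0,0,-0.5],[0.173,-0.165,0.2,0,0,-0.5],[0.173,-0.165,0.2,0,0,-0.5],[0.173,-0.165,0.2,0,0,-0.5],[0.173,-0.165,0.2,0,0,-0.5],[0.173,-0.165,0.2,0,0,-0.5],[0.173,-0.165,0.2,0,0,-0.5],[0.173,-0.165,0.2,0,0,-0.5],[0.173,-0.165,0.2,0,0,-0.5],[0.173,-0.165,0.2,0,0,-0.5],[0.173,-0.165,0.2,0,0,-0.5],[0.173,-0.165,0.2,0,0,-0.5],[0.173,-0.165,0.2,0,0,-0.5]]}}

```text
time_s: 3.43
ee_pos: [0.5639, 0.1649, 0.2485]
eef_rot: [[0.004, 1.0, -0.003], [1.0, -0.004, -0.001], [-0.001, -0.003, -1.0]]
contact_force: [-0.2, 0.0, -0.8]
grip_width: 0.699
gripper_force: 0.0
```

Run:
```python
from station import *
from h import *
o=get_obs();print(o['time_s'],o['ee_pos'].round(4),o['eef_rot'].round(3))
c=camera('wrist');np.savez('w1.npz',**c);cv2.imwrite('pics/w1.png',c['color'][:,:,::-1])
print(-c['R'].T@c['t'])
for n,p in dict(red=(.567,.165,.106),black=(.451,.177,.096),shA=(.5535,.0745,.09),cellR=(.563,.31,.026),tcp=o['ee_pos']).items(): print(n,pix(c,p).round())
X=cloud(c);m=X[...,2]>.095
n,l,s,ce=cv2.connectedComponentsWithStats(m.astype(np.uint8))
for i in range(1,n):
    if s[i,4]>200:
        q=X[l==i];print(s[i],q.min(0).round(4),q.max(0).round(4),np.median(q,0).round(4))
```

```text
3.4333 [0.5639 0.1649 0.2485] [[ 0.004  1.    -0.003]
 [ 1.    -0.004 -0.001]
 [-0.001 -0.003 -1.   ]]
[0.56386079 0.24878072 0.43395246]
red [319. 186.]
black [205. 172.]
shA [307. 260.]
cellR [315.  40.]
tcp [316. 245.]
[  517     0   123   139 15092] [0.7527 0.2111 0.095 ] [0.8189 0.3308 0.2252] [0.7653 0.2683 0.1574]
[  97  157   48   45 1645] [0.3435 0.1486 0.095 ] [0.3875 0.1928 0.1075] [0.3679 0.1714 0.105 ]
[ 295  160   44   44 1514] [0.5424 0.1461 0.0951] [0.5862 0.1892 0.1074] [0.5649 0.1686 0.1048]
[    0   242   640   158 61005] [0.4794 0.156  0.2673] [0.6491 0.2036 0.3796] [0.567  0.1952 0.369 ]
```

View pics/w1.png

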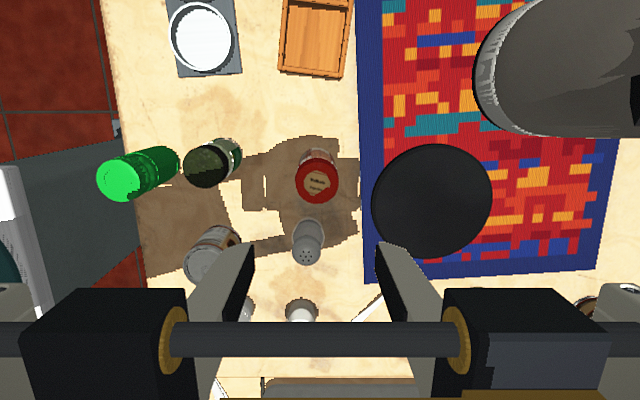

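The wrist view shows the red jar at (318,180) and the black jar at (205,165), both within 3 mm of the top-view estimate. Descending on the red jar.

{"op": "step_arm", "data": {"motion": [[0.001,0.002,0.04,0,0,0],[0.001,0.002,0.08,0,0,0],[0.001,0.002,0.12,0,0,0],[0.001,0.002,0.15,0,0,0],[0.001,0.002,0.17,0,0,0],[0.001,0.002,0.184,0,0,0],[0.001,0.002,0.184,0,0,0],[0.001,0.002,0.184,0,0,0]]}}

```text
time_s: 4.15
ee_pos: [0.5659, 0.1662, 0.0668]
eef_rot: [[0.002, 1.0, -0.0], [1.0, -0.002, -0.0], [-0.0, -0.0, -1.0]]
contact_force: [0.4, 0.1, 0.6]
grip_width: 0.698
gripper_force: 0.0
```

{"op": "step_arm", "data": {"motion": [[0,0,0,0,0,0],[0,0,0,0,0,0],[0,0,0,0,0,0],[0,0,0,0,0,0],[0,0,0,0,0,0],[0,0,0,0,0,0],[0,0,0,0,0,0],[0,0,0,0,0,0],[0,0,0,0,0,0],[0,0,0,0,0,0]], "grip": 0, "force": 20}}

```text
time_s: 4.98
ee_pos: [0.5663, 0.1664, 0.0677]
eef_rot: [[0.001, 1.0, 0.001], [1.0, -0.001, 0.0], [0.0, 0.001, -1.0]]
contact_force: [-1.0, -0.5, 6.3]
grip_width: 0.472
gripper_force: 20.0
```

{"op": "step_arm", "data": {"motion": [[0,0,-0.03,0,0,0],[0,0,-0.06,0,0,0],[0.035,0,-0.08,0,0,0],[0.07,0.002,-0.08,0,0,0],[0.105,0.003,-0.08,0,0,0],[0.14,0.004,-0.08,0,0,0],[0.175,0.005,-0.08,0,0,0],[0.2,0.006,-0.08,0,0,0],[0.215,0.006,-0.08,0,0,0],[0.215,0.006,-0.08,0,0,0],[0.215,0.006,-0.08,0,0,0]]}}

```text
time_s: 5.9
ee_pos: [0.5718, 0.3812, 0.1462]
eef_rot: [[-0.0, 1.0, -0.001], [1.0, 0.0, -0.001], [-0.001, -0.001, -1.0]]
contact_force: [-0.5, -0.3, -1.5]
grip_width: 0.471
gripper_force: 20.0
```

Run:
```python
from station import *
from h import *
o=get_obs();print(o['time_s'],o['ee_pos'].round(4),o['grip_width'])
c=camera('top');np.savez('t2.npz',**c)
im=c['color'][100:270,190:350,::-1].copy()
w=camera('wrist');np.savez('w2.npz',**w)
b=w['color'][:,120:560,::-1]
a=cv2.resize(im,None,fx=2.35,fy=2.35)
b=cv2.resize(b,(440,400))
cv2.imwrite('pics/p2.png',np.hstack([a[:399],b[:399]])[:, :800])
print(a.shape)
```

```text
5.9 [0.5718 0.3812 0.1462] 0.47133021418289545
(400, 376, 3)
```

View pics/p2.png

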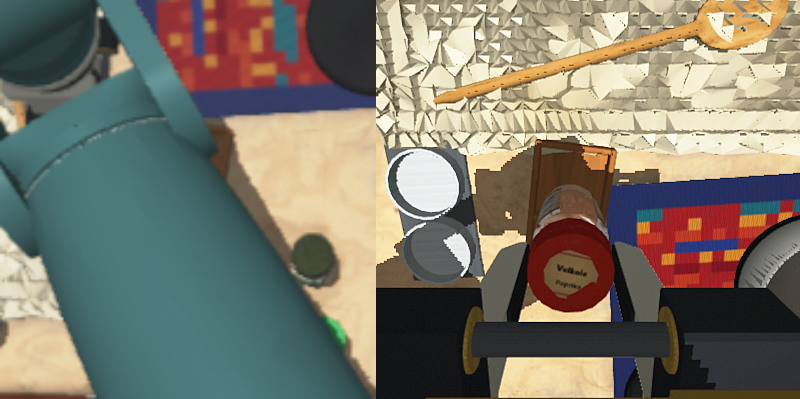

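The wrist view shows the jar held upright. The far rack corners are at image (282,140) and (360,150) and the dishes at (167,186) and (184,250). I'll cross-check the holder positions with these.

Run:
```python
from h import *
w=dict(np.load('w2.npz'))
for n,u,v,z in [('c1',282,140,.026),('c2',360,150,.026),('d1',167,186,.024),('d2',184,250,.024)]: print(n,ray(w,u,v,z).round(4))
# rack rim by depth in wrist view, left half
X=cloud(w)[130:260,240:400].reshape(-1,3)
a=-np.radians(7.4);R=np.array([[np.cos(a),-np.sin(a)],[np.sin(a),np.cos(a)]])
L=(X[:,:2]-[.568,.346])@R
m=(X[:,2]>.021)&(X[:,2]<.031)&(abs(L[:,1])<.1)&(abs(L[:,0])<.06)
print(m.sum(),np.percentile(L[m],[1,99],axis=0))
X=cloud(w)[140:290,130:250].reshape(-1,3)
for d in [(.432,.381),(.437,.310)]:
    q=X[(abs(np.hypot(X[:,0]-d[0],X[:,1]-d[1])-.032)<.008)&(X[:,2]>.019)&(X[:,2]<.03)]
    A=np.c_[2*q[:,:2],np.ones(len(q))];s=np.linalg.lstsq(A,(q[:,:2]**2).sum(1),rcond=None)[0]
    print('dish fit',s[:2].round(4),np.sqrt(s[2]+s[0]**2+s[1]**2).round(4),len(q))
```

```text
c1 [0.5417 0.4285 0.026 ]
c2 [0.6121 0.4195 0.026 ]
d1 [0.432  0.3855 0.024 ]
d2 [0.4404 0.3196 0.024 ]
1621 [[-0.03954587 -0.02260714]
 [ 0.03584018  0.07816961]]
dish fit [0.4312 0.3843] 0.034 993
dish fit [0.4353 0.3145] 0.0332 763
```

{"op": "step_arm", "data": {"motion": [[0.002,0,0.025,0,0,0],[0.002,0,0.045,0,0,0],[0.002,0,0.058,0,0,0],[0.002,0,0.065,0,0,0],[0.002,0,0.069,0,0,0],[0.002,0,0.069,0,0,0],[0.002,0,0.069,0,0,0]]}}

```text
time_s: 6.58
ee_pos: [0.5724, 0.3833, 0.0787]
eef_rot: [[0.001, 1.0, 0.001], [1.0, -0.001, 0.001], [0.001, 0.001, -1.0]]
contact_force: [1.0, -0.3, -1.2]
grip_width: 0.47
gripper_force: 20.0
```

{"op": "step_arm", "data": {"motion": [[0,0,0,0,0,0],[0,0,0,0,0,0],[0,0,0,0,0,0],[0,0,0,0,0,0],[0,0,0,0,0,0],[0,0,-0.03,0,0,0],[0,0,-0.06,0,0,0],[0,0,-0.09,0,0,0]], "grip": 0.7}}

```text
time_s: 7.25
ee_pos: [0.5717, 0.3831, 0.1686]
eef_rot: [[0.0, 1.0, -0.001], [1.0, -0.0, -0.0], [-0.0, -0.001, -1.0]]
contact_force: [0.3, 0.9, -0.5]
grip_width: 0.701
gripper_force: 0.0
```

{"op": "step_arm", "data": {"motion": [[-0.034,-0.02,0,0,0,0],[-0.068,-0.04,0,0,0,0],[-0.102,-0.061,0,0,0,0],[-0.137,-0.081,0,0,0,0],[-0.171,-0.1,0,0,0,0],[-0.205,-0.122,0,0,0,0],[-0.205,-0.122,0,0,0,0],[-0.205,-0.122,0,0,0,0]]}}

```text
time_s: 7.92
ee_pos: [0.4496, 0.1774, 0.1686]
eef_rot: [[0.002, 1.0, 0.002], [1.0, -0.002, 0.001], [0.001, 0.002, -1.0]]
contact_force: [-0.0, 0.6, -0.6]
grip_width: 0.699
gripper_force: 0.0
```

Run:
```python
from station import *
from h import *
o=get_obs();print(o['time_s'],o['ee_pos'].round(4))
for n in ['top','wrist']:
    c=camera(n);X=cloud(c);np.savez(n+'3.npz',**c)
    def rep(k,lo,hi,b):
        q=X[(X[...,2]>lo)&(X[...,2]<hi)&(X[...,0]>b[0])&(X[...,0]<b[1])&(X[...,1]>b[2])&(X[...,1]<b[3])]
        if len(q)>20: print(n,k,len(q),((q.min(0)+q.max(0))/2).round(4),(q.max(0)-q.min(0)).round(3))
    rep('black',.088,.102,(.41,.49,.13,.21))
    rep('redplaced',.108,.122,(.53,.62,.34,.43))
    rep('shA',.08,.095,(.52,.59,.04,.11))
```

```text
7.9167 [0.4496 0.1774 0.1686]
top redplaced 283 [0.574  0.3779 0.1141] [0.043 0.043 0.012]
wrist black 2142 [0.4483 0.1806 0.0924] [0.042 0.042 0.009]
```

{"op": "step_arm", "data": {"motion": [[0.001,0,0.035,0,0,0],[0.001,0,0.065,0,0,0],[0.001,0,0.09,0,0,0],[0.001,0,0.103,0,0,0],[0.001,0,0.103,0,0,0],[0.001,0,0.103,0,0,0]]}}

```text
time_s: 8.52
ee_pos: [0.4501, 0.1799, 0.065]
eef_rot: [[-0.0, 1.0, -0.001], [1.0, 0.0, -0.0], [-0.0, -0.001, -1.0]]
contact_force: [1.1, 1.1, 0.9]
grip_width: 0.699
gripper_force: 0.0
```

{"op": "step_arm", "data": {"motion": [[0,0,0,0,0,0],[0,0,0,0,0,0],[0,0,0,0,0,0],[0,0,0,0,0,0],[0,0,0,0,0,0],[0,0,0,0,0,0],[0,0,0,0,0,0],[0,0,0,0,0,0]], "grip": 0}}

```text
time_s: 9.18
ee_pos: [0.4502, 0.1795, 0.0655]
eef_rot: [[0.001, 1.0, 0.001], [1.0, -0.001, 0.0], [0.0, 0.001, -1.0]]
contact_force: [-0.8, 0.3, 7.2]
grip_width: 0.452
gripper_force: 20.0
```

{"op": "step_arm", "data": {"motion": [[0,0,-0.03,0,0,0],[0,0,-0.06,0,0,0],[0.02,0.018,-0.08,0,0,0],[0.045,0.038,-0.08,0,0,0],[0.07,0.06,-0.08,0,0,0],[0.095,0.08,-0.08,0,0,0],[0.115,0.098,-0.08,0,0,0],[0.134,0.113,-0.08,0,0,0],[0.134,0.113,-0.08,0,0,0],[0.134,0.113,-0.08,0,0,0]]}}

```text
time_s: 10.02
ee_pos: [0.563, 0.3138, 0.1437]
eef_rot: [[-0.0, 1.0, -0.001], [1.0, 0.0, -0.001], [-0.001, -0.001, -1.0]]
contact_force: [-0.2, -0.3, -0.7]
grip_width: 0.453
gripper_force: 20.0
```

{"op": "step_arm", "data": {"motion": [[0,0,0.025,0,0,0],[0,0,0.045,0,0,0],[0,0,0.058,0,0,0],[0,0,0.066,0,0,0],[0,0,0.07,0,0,0],[0,0,0.07,0,0,0],[0,0,0.07,0,0,0]]}}

```text
time_s: 10.6
ee_pos: [0.5632, 0.3134, 0.0757]
eef_rot: [[0.001, 1.0, 0.001], [1.0, -0.001, 0.0], [0.0, 0.001, -1.0]]
contact_force: [0.2, 0.3, -0.6]
grip_width: 0.451
gripper_force: 20.0
```

{"op": "step_arm", "data": {"motion": [[0,0,0.002,0,0,0],[0,0,0.002,0,0,0]]}}

```text
time_s: 10.77
ee_pos: [0.5634, 0.3135, 0.0736]
eef_rot: [[0.001, 1.0, 0.001], [1.0, -0.001, 0.001], [0.001, 0.001, -1.0]]
contact_force: [0.1, 0.2, 1.1]
grip_width: 0.455
gripper_force: 20.0
```

{"op": "step_arm", "data": {"motion": [[0,0,0,0,0,0],[0,0,0,0,0,0],[0,0,0,0,0,0],[0,0,0,0,0,0],[0,0,0,0,0,0],[0,0,-0.03,0,0,0],[0,0,-0.065,0,0,0],[0,0,-0.1,0,0,0],[-0.035,-0.001,-0.1,0,0,0],[-0.07,-0.003,-0.1,0,0,0],[-0.105,-0.004,-0.1,0,0,0],[-0.14,-0.006,-0.1,0,0,0],[-0.175,-0.007,-0.1,0,0,0],[-0.21,-0.009,-0.1,0,0,0],[-0.238,-0.01,-0.1,0,0,0],[-0.238,-0.01,-0.1,0,0,0],[-0.238,-0.01,-0.1,0,0,0]], "grip": 0.7}}

```text
time_s: 12.18
ee_pos: [0.5528, 0.0742, 0.1728]
eef_rot: [[0.003, 1.0, 0.0], [1.0, -0.003, 0.0], [0.0, 0.0, -1.0]]
contact_force: [0.1, 0.5, 1.4]
grip_width: 0.701
gripper_force: 0.0
```

```bash
cat > rep.py <<'E'
from station import *
from h import *
o=get_obs();print(o['time_s'],o['ee_pos'].round(4))
for n in ['top','wrist']:
    c=camera(n);X=cloud(c);np.savez(n+'L.npz',**c)
    def rep(k,lo,hi,b):
        q=X[(X[...,2]>lo)&(X[...,2]<hi)&(X[...,0]>b[0])&(X[...,0]<b[1])&(X[...,1]>b[2])&(X[...,1]<b[3])]
        if len(q)>20: print(n,k,len(q),((q.min(0)+q.max(0))/2).round(4),(q.max(0)-q.min(0)).round(3))
    rep('black',.094,.115,(.52,.61,.27,.35))
    rep('red',.104,.128,(.53,.62,.34,.43))
    rep('shA',.078,.095,(.52,.59,.04,.11))
    rep('shB',.078,.095,(.41,.49,-.09,-.01))
    rep('dL',.086,.11,(.38,.48,.35,.42))
    rep('dR',.086,.11,(.38,.48,.27,.35))
    rep('tin',.062,.08,(.38,.49,.01,.10))
    rep('glass',.05,.07,(.50,.60,-.11,-.01))
E
python3 rep.py
```

```text
12.1833 [0.5528 0.0742 0.1728]
top black 274 [0.5638 0.3098 0.1021] [0.043 0.042 0.015]
top red 296 [0.5742 0.3783 0.1121] [0.045 0.043 0.016]
top glass 32 [ 0.563  -0.052   0.0568] [0.013 0.032 0.013]
wrist shA 1036 [0.5526 0.0778 0.0836] [0.032 0.032 0.011]
wrist tin 3069 [0.4318 0.0548 0.0671] [0.057 0.057 0.01 ]
wrist glass 362 [ 0.5421 -0.0486  0.0542] [0.049 0.041 0.008]
```

{"op": "step_arm", "data": {"motion": [[0.001,0,0.035,0,0,0],[0.001,0,0.07,0,0,0],[0.001,0,0.1,0,0,0],[0.001,0,0.118,0,0,0],[0.001,0,0.125,0,0,0],[0.001,0,0.125,0,0,0],[0.001,0,0.125,0,0,0]]}}

```text
time_s: 12.87
ee_pos: [0.5533, 0.077, 0.0486]
eef_rot: [[-0.0, 1.0, 0.001], [1.0, 0.0, 0.0], [0.0, 0.001, -1.0]]
contact_force: [0.2, -0.0, 1.1]
grip_width: 0.7
gripper_force: 0.0
```

{"op": "step_arm", "data": {"motion": [[0,0,0,0,0,0],[0,0,0,0,0,0],[0,0,0,0,0,0],[0,0,0,0,0,0],[0,0,0,0,0,0],[0,0,0,0,0,0],[0,0,0,0,0,0],[0,0,0,0,0,0]], "grip": 0}}

```text
time_s: 13.53
ee_pos: [0.5529, 0.0763, 0.0479]
eef_rot: [[0.001, 1.0, 0.0], [1.0, -0.001, 0.0], [0.0, 0.0, -1.0]]
contact_force: [-0.5, 0.2, 4.0]
grip_width: 0.351
gripper_force: 20.0
```

{"op": "step_arm", "data": {"motion": [[0,0,-0.03,0,0,0],[0,0,-0.06,0,0,0],[0.02,-0.008,-0.085,0,0,0],[0.05,-0.02,-0.1,0,0,0],[0.085,-0.034,-0.1,0,0,0],[0.12,-0.048,-0.1,0,0,0],[0.155,-0.062,-0.1,0,0,0],[0.19,-0.076,-0.1,0,0,0],[0.225,-0.089,-0.1,0,0,0],[0.26,-0.103,-0.1,0,0,0],[0.29,-0.115,-0.1,0,0,0],[0.307,-0.122,-0.1,0,0,0],[0.307,-0.122,-0.1,0,0,0],[0.307,-0.122,-0.1,0,0,0]]}}

```text
time_s: 14.7
ee_pos: [0.4304, 0.3839, 0.1472]
eef_rot: [[-0.001, 1.0, -0.001], [1.0, 0.001, -0.001], [-0.001, -0.001, -1.0]]
contact_force: [0.6, -0.0, -1.3]
grip_width: 0.354
gripper_force: 20.0
```

Run:
```python
from station import *
from h import *
o=get_obs();print(o['time_s'],o['ee_pos'].round(4),o['grip_width'])
w=camera('wrist');s=camera('side');np.savez('w4.npz',**w)
cv2.imwrite('pics/p4.png',np.hstack([cv2.resize(s['color'][150:330,220:400,::-1],(400,400)),w['color'][:,120:520,::-1]]))
```

```text
14.7 [0.4304 0.3839 0.1472] 0.35368684594547994
```

View pics/p4.png

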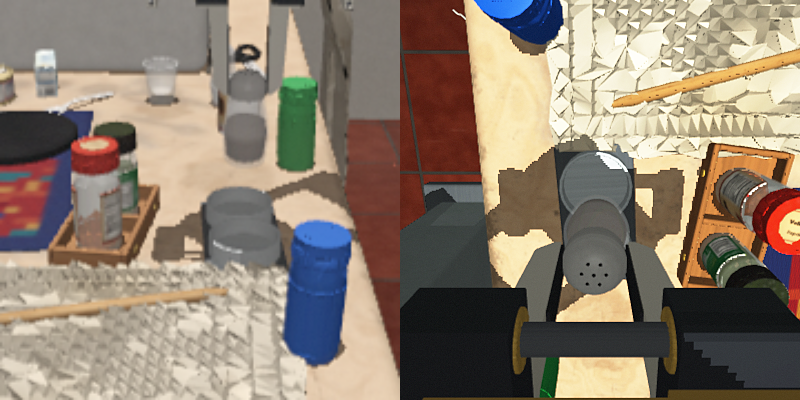

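The left part (side view) shows both jars standing in the rack at (97,190) and (125,165). The shaker is held upright at about (245,115), over the far dish. Lowering it.

{"op": "step_arm", "data": {"motion": [[0,0.001,0.03,0,0,0],[0,0.001,0.055,0,0,0],[0,0.001,0.075,0,0,0],[0,0.001,0.085,0,0,0],[0,0.001,0.091,0,0,0],[0,0.001,0.091,0,0,0],[0,0.001,0.091,0,0,0]]}}

```text
time_s: 15.38
ee_pos: [0.4326, 0.3833, 0.0576]
eef_rot: [[0.001, 1.0, 0.001], [1.0, -0.001, 0.001], [0.001, 0.001, -1.0]]
contact_force: [-0.4, -1.0, 0.0]
grip_width: 0.353
gripper_force: 20.0
```

{"op": "step_arm", "data": {"motion": [[0,0,0,0,0,0],[0,0,0,0,0,0],[0,0,0,0,0,0],[0,0,0,0,0,0],[0,0,0,0,0,0],[0,0,-0.03,0,0,0],[0,0,-0.065,0,0,0],[0,0,-0.1,0,0,0],[0,0,-0.12,0,0,0],[0,0,-0.12,0,0,0]], "grip": 0.7}}

```text
time_s: 16.22
ee_pos: [0.4332, 0.3844, 0.1822]
eef_rot: [[0.0, 1.0, 0.005], [1.0, -0.0, 0.004], [0.004, 0.005, -1.0]]
contact_force: [0.9, -0.1, 0.4]
grip_width: 0.699
gripper_force: 0.0
```

{"op": "step_arm", "data": {"motion": [[-0.036,0.002,0,0,0,0],[-0.072,0.004,0,0,0,0],[-0.108,0.006,0,0,0,0],[-0.144,0.008,0,0,0,0],[-0.18,0.01,0,0,0,0],[-0.216,0.012,0,0,0,0],[-0.252,0.014,0,0,0,0],[-0.288,0.016,0,0,0,0],[-0.324,0.018,0,0,0,0],[-0.36,0.02,0,0,0,0],[-0.396,0.022,0,0,0,0],[-0.432,0.024,0,0,0,0],[-0.432,0.024,0,0,0,0],[-0.432,0.024,0,0,0,0]]}}

```text
time_s: 17.38
ee_pos: [0.4555, -0.0501, 0.1761]
eef_rot: [[0.004, 1.0, -0.001], [1.0, -0.004, 0.0], [0.0, -0.001, -1.0]]
contact_force: [-0.1, 0.8, -0.7]
grip_width: 0.699
gripper_force: 0.0
```

```bash
python3 rep.py
```

```text
17.3833 [ 0.4555 -0.0501  0.1761]
top black 276 [0.5636 0.3098 0.1021] [0.042 0.041 0.016]
top red 294 [0.5737 0.3775 0.1116] [0.045 0.043 0.015]
top shB 67 [ 0.4565 -0.0411  0.0854] [0.03  0.014 0.015]
top dL 155 [0.4356 0.38   0.0936] [0.031 0.031 0.015]
top tin 460 [0.4347 0.0516 0.0686] [0.056 0.054 0.012]
top glass 52 [ 0.5446 -0.0466  0.056 ] [0.049 0.028 0.01 ]
wrist shB 1017 [ 0.4531 -0.0454  0.0839] [0.032 0.032 0.012]
wrist tin 4101 [0.4319 0.0545 0.0684] [0.056 0.056 0.009]
wrist glass 662 [ 0.5422 -0.0537  0.0543] [0.051 0.05  0.008]
```

{"op": "step_arm", "data": {"motion": [[0.002,-0.001,0.035,0,0,0],[0.002,-0.001,0.07,0,0,0],[0.002,-0.001,0.1,0,0,0],[0.002,-0.001,0.12,0,0,0],[0.002,-0.001,0.129,0,0,0],[0.002,-0.001,0.129,0,0,0],[0.002,-0.001,0.129,0,0,0]]}}

```text
time_s: 18.07
ee_pos: [0.4551, -0.046, 0.0485]
eef_rot: [[-0.001, 1.0, 0.0], [1.0, 0.001, -0.0], [-0.0, 0.0, -1.0]]
contact_force: [0.0, -0.1, 0.7]
grip_width: 0.702
gripper_force: 0.0
```

{"op": "step_arm", "data": {"motion": [[0,0,0,0,0,0],[0,0,0,0,0,0],[0,0,0,0,0,0],[0,0,0,0,0,0],[0,0,0,0,0,0],[0,0,0,0,0,0],[0,0,0,0,0,0],[0,0,0,0,0,0]], "grip": 0}}

```text
time_s: 18.73
ee_pos: [0.4548, -0.0467, 0.0479]
eef_rot: [[0.001, 1.0, 0.0], [1.0, -0.001, -0.0], [-0.0, 0.0, -1.0]]
contact_force: [-0.8, 0.4, 3.9]
grip_width: 0.355
gripper_force: 20.0
```

{"op": "step_arm", "data": {"motion": [[0,0,-0.035,0,0,0],[0,0,-0.07,0,0,0],[0,0,-0.105,0,0,0],[0.03,-0.002,-0.115,0,0,0],[0.065,-0.004,-0.115,0,0,0],[0.1,-0.006,-0.115,0,0,0],[0.135,-0.007,-0.115,0,0,0],[0.17,-0.009,-0.115,0,0,0],[0.205,-0.011,-0.115,0,0,0],[0.24,-0.013,-0.115,0,0,0],[0.275,-0.014,-0.115,0,0,0],[0.31,-0.016,-0.115,0,0,0],[0.34,-0.018,-0.115,0,0,0],[0.36,-0.019,-0.115,0,0,0],[0.36,-0.019,-0.115,0,0,0],[0.36,-0.019,-0.115,0,0,0]]}}

```text
time_s: 20.07
ee_pos: [0.4355, 0.314, 0.162]
eef_rot: [[-0.001, 1.0, -0.001], [1.0, 0.001, -0.001], [-0.001, -0.001, -1.0]]
contact_force: [0.4, -0.4, -0.8]
grip_width: 0.351
gripper_force: 20.0
```

{"op": "step_arm", "data": {"motion": [[0,0,0.035,0,0,0],[0,0,0.07,0,0,0],[0,0,0.09,0,0,0],[0,0,0.1,0,0,0],[0,0,0.106,0,0,0],[0,0,0.106,0,0,0],[0,0,0.106,0,0,0]]}}

```text
time_s: 20.65
ee_pos: [0.4366, 0.3133, 0.0579]
eef_rot: [[0.001, 1.0, 0.001], [1.0, -0.001, 0.001], [0.001, 0.001, -1.0]]
contact_force: [-0.6, 0.1, -0.7]
grip_width: 0.354
gripper_force: 20.0
```

Release, rise, and move clear for the final look.

{"op": "step_arm", "data": {"motion": [[0,0,0.001,0,0,0],[0,0,0.001,0,0,0],[0,0,0.001,0,0,0],[0,0,0.001,0,0,0],[0,0,0.001,0,0,0],[0,0,-0.03,0,0,0],[0,0,-0.065,0,0,0],[0,0,-0.1,0,0,0],[0,0,-0.14,0,0,0],[-0.04,0,-0.17,0,0,0],[-0.08,0,-0.17,0,0,0],[-0.12,0,-0.17,0,0,0],[-0.16,0,-0.17,0,0,0],[-0.2,0,-0.17,0,0,0],[-0.24,0,-0.17,0,0,0],[-0.27,0,-0.17,0,0,0],[-0.27,0,-0.17,0,0,0],[-0.27,0,-0.17,0,0,0],[-0.27,0,-0.17,0,0,0]], "grip": 0.7}}

```text
time_s: 22.23
ee_pos: [0.4358, 0.0437, 0.2268]
eef_rot: [[0.001, 1.0, 0.0], [1.0, -0.001, 0.0], [0.0, 0.0, -1.0]]
contact_force: [1.1, 0.5, 0.3]
grip_width: 0.7
gripper_force: 0.0
```

```bash
python3 rep.py
python3 - <<'E'
from station import *
from h import *
t=dict(np.load('topL.npz'));s=camera('side')
cv2.imwrite('pics/p9.png',np.hstack([cv2.resize(s['color'][150:330,220:400,::-1],(400,400)),cv2.resize(t['color'][120:270,210:360,::-1],(400,400))]))
E
```

```text
22.2333 [0.4358 0.0437 0.2268]
top black 271 [0.5635 0.3099 0.1019] [0.042 0.042 0.015]
top red 295 [0.574  0.3781 0.1121] [0.044 0.043 0.015]
top dL 157 [0.4347 0.3802 0.0934] [0.033 0.03  0.014]
top dR 162 [0.4377 0.3091 0.0931] [0.033 0.033 0.014]
top tin 35 [0.4341 0.0761 0.0692] [0.032 0.005 0.011]
wrist tin 2335 [0.4316 0.0545 0.0673] [0.055 0.057 0.01 ]
wrist glass 199 [ 0.5473 -0.0482  0.0539] [0.04  0.039 0.008]
```

View pics/p9.png

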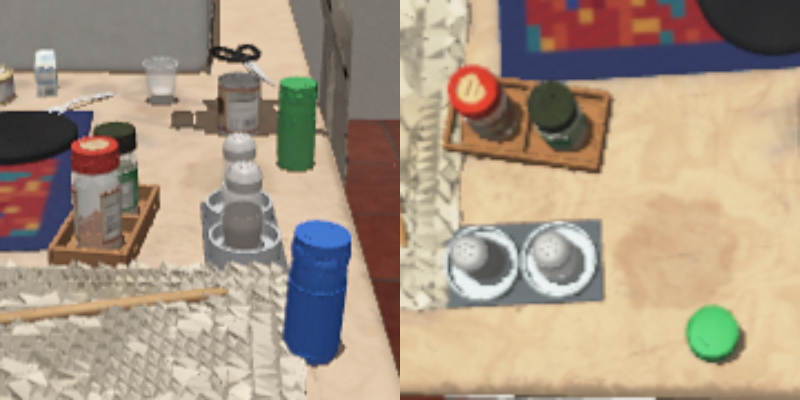

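The side view shows the jars upright in the rack at (97,190) and (120,165), and the shakers upright in the dishes at (243,205) and (238,150). The top view agrees, with jars at (473,90) and (555,110) and shakers at (470,250) and (550,248). The tin and glass have not moved.

```bash
python3 -c "
from station import *
print(hand_in())"
```

```text
the job is handed in; nothing more can be done
None
```

The job is handed in at about 22 s of the 115 s allowed: on the last camera check both jars stood upright in the rack cells and both shakers in the cruet dishes, with the tin and glass unmoved; `hand_in()` gave no verdict.

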